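# Lower an eight-rod bead collector into the open column of a deep-well plate

### The arm

A 7-joint arm with a two-finger parallel gripper is mounted at the origin on a cart in front of the work surface, level with it; the furniture and walls round the work are solid. World frame = base frame: x ahead of the robot, y to its left, z up, the work surface at z = 0. Lengths are in m, angles in rad, forces in N, time in s.
With the tool pointing down it reaches from about 0.4 to 0.85 m from the base axis. Payload 10.4 kg.
Tool frame: the origin (TCP) lies on the centre line of the jaws, within the pads' length; the fingertips stand 17 mm ahead of it and the grasp point (between the pads) lies 2 mm behind it; z points along the fingers, y is the line along which they close (so a half turn about z gives the same grasp; the last joint's range is limited). The gripper opens to 85 mm and grips with 20 to 120 N. Pads are 22 mm wide; open, the fingers measure 114 mm over their backs; the gripper's body (76 mm by 85 mm) begins 54 mm behind the grasp point. The pads swing forward as they close: fully open they stand 13 mm farther back than shut.
Start: joints at [-1.131, 0.332, -0.065, 1.46, 0.022, 1.35, -0.088], TCP at [0.279, 0.559, 0.216] pointing down, gripper open.
Joint ranges: [-2.6, 2.6], [-0.5, 2.12], [-1.47, 1.34], [0.16, 2.42], [-1.27, 4.41], [0.06, 2.06], [-2.6, 2.6]. Speed limits (rad/s): [2.22, 2.22, 2.79, 2.79, 3.14, 3.14, 3.14].

### API

Orientations are given as a unit quaternion [x, y, z, w].
In Python, from workcell import sensors, imaging, order, spotter gives the robot as it stands. The module is installed in compiled form; this text tells all that it offers.
- The arm moves only by the shell command python3 -m inch 'ROWS' [FORCE]. ROWS is JSON, a list that holds one entry, the list of rows, each a list of 7 numbers: the shift along the tool's x, y, z in m, then the turn, a rotation vector about the tool's x, y, z in rad, then the closure, from -1 (fully open) to 1 (shut). In form: [[[x, y, z, ax, ay, az, hand], ...]]. A call has 1 to 10 rows; each row is the pose to reach, as a shift and turn from the pose commanded when the call began, along the tool's axes at that moment; what a row does not reach only later rows make up. A row lasts 1/10 s, in which the tool goes at most 50 mm and 8.59 degrees, less where a joint would pass 70% of its speed; a pose out of reach is approached as far as the arm can. A call with a gripper value outside its range is refused whole. The fingers move at their own pace and stop on an object; FORCE is the grip in N (left out, the last holds). Time passes only in rows, so rows that repeat a pose let the fingers close. It gives the time, the measured TCP pose, the force, the opening and the grip force at its end, in the units of the state.
- sensors.get_obs(): the state, without advancing time (a new reading comes with each control period).
- imaging.camera(name): name is "scene" or "top"; returns the picture (384x512x3 uint8, blue, green, red); there is no depth.
- imaging.calibration(name): a dict with "mtx" (3x3 intrinsics, pixels), "D" ([k1, k2, p1, p2, k3] as OpenCV has them; the pictures are not rectified), "R" (3x3) and "t" (3): a world point X has camera coordinates R X + t. Camera axes: x right, y down, z forward; pixel columns grow to the right and rows downward; lengths in m; the calibration is good to about 2 mm. A picture is of the moment at which its call begins. calibration takes no time and is no camera call.
- order.hand_in(): hands the job in; it is judged then, once.
Trained networks look in the newest picture that a camera, given by its name, has taken for a name from the list of things; names that differ only in an ending like _2 or _b are one class to them, and where a whole thing is asked for, a point or a joint stands for the part that bears it (a point fixed in the world has none). Each returns a list of dicts, best first, with "conf" (0 to 1); they miss things now and then, are a little off and sometimes report something else, mostly with a low value. They report only what shows in the picture. A call takes as long as a camera call. They do not tell look-alikes from the thing itself.
- spotter.look_for(label, camera): "pixel" ([column, row] in pixels, amid what is visible of it).
The state is a dict: "clock": time; "joint_pos": joint angles; "joint_velocities": joint speeds; "tau": joint torques, N m; "position": TCP position; "ee_rot": TCP orientation; "ft_force": force on the tool from outside, world axes, zero at the start; "torque": the same for the moment, N m; "grip_width": opening from 0.0 (shut) to 1.0 (fully open); "grasp_force": force on a finger pad.
Only numpy, scipy, OpenCV 4.12 (cv2) and the standard library are available. Lean on these libraries where they do the work, as an engineer would, in place of code of your own. Each camera call takes 0.05 s, during which the arm holds its last target. There are 200 camera calls.

### The job

Take the eight-rod magnetic bead collector from its parking stand and lower it, still held, into the one open (unsealed) column of the deep-well plate on the orbital shaker, each rod in its own well, until the bar lies fully home on the plate; then let go and leave it standing there. The shaker's platform has stopped anywhere in its small orbit, so feel gently for the wells - do not force the rods or drop the collector - and leave the bottle, beaker and timer alone.

Things in the scene. Friction and masses are not known exactly. Their poses are not given: they have to be found in the camera images.
- collector: Eight-rod magnetic bead collector, 0.14-0.26 kg: aluminium bar 92x14x10 mm (x,y,z), 8 flat-ended steel rods below it (5.4 mm thick, 32 mm long, pitch 9 mm, along x at y = 0), black grip tab on top 44 mm long (x), 12 mm thick (y), 10 to 46 mm above the origin: pinch its 12 mm. Origin: centre of the bar's underside, z up. Same if turned half round. Starts upright in the stand.
- stand: Fixed steel parking stand, base 112x58 mm. Origin: centre of underside. Cheeks at x = -43 and +43 mm carry the ends of the collector's bar 55 mm up, between ears that rise to 63 mm and stand 20 mm apart (y). The bar lies along the stand's x. Lift the collector straight up 45 mm or more to clear it.
- shaker: White orbital shaker 180x200x44 mm (x,y,z), fixed, off, front to -x. Origin: centre of underside. Its platform (top at 44 mm) carries a white deep-well plate 42 mm high: 8 mm skirt 85.5x127.8 mm in 10 mm high corner guides, above that 82x125 mm (x,y). Plate and platform stopped up to 4 mm off their mean centre (x = 8, y = 0 mm) in x and y, unturned, not tracked; over 20 N sideways shifts them.
- column_place (a point): Mean centre of the plate's open column (13.5 mm from the plate's middle in +y) at the plate's top, 86 mm up, fixed to the shaker's housing, axes as the shaker's: the real column lies up to 4 mm off in x and in y. The collector's origin ends over its centre. 8 square wells along x, 7.2 mm wide, 1.8 mm walls, pitch 9 mm, 34 mm deep. All other columns are foil-sealed, level with it and solid.
- amber_bottle: Bystander: amber reagent bottle, diameter 48, height 98 mm, standing; origin centre of underside.
- beaker: Bystander: clear 250 ml beaker, diameter 72, height 93 mm, standing; origin centre of underside.
- timer: Bystander: small white bench timer, 36 x 66 x 56 mm, standing; origin centre of underside.
Things that resemble listed ones, but are neither listed nor needed, are in the scene too. Several things have the shape of the collector; the one meant has the colours described above.

How it is judged:
On the way, in this order (a step that is already met when the one before it is completed fails the run):
1. the collector is lifted out of its stand, upright (z of collector in the frame of stand above 0.085 m and angle between collector's own z axis and vertical below 0.3 rad and contact force between the fingers and collector above 2 N), for 0.1 s.
2. still held, it is lowered until the bar is within 4 mm of the plate's top, the rods in the open column (z of collector in the frame of column_place below 0.004 m and x of collector in the frame of column_place between -0.006 and 0.006 m and y of collector in the frame of column_place between -0.006 and 0.006 m and contact force between the fingers and collector above 2 N), for 0.1 s.
At the end, for the whole second after the job is handed in: The collector stands released and at rest in the open column: bar underside within 2 mm of the plate's top, within 6 mm of the nominal column centre along both shaker axes, along the shaker's x within 0.07 rad, upright within 0.035 rad (z of collector in the frame of column_place between -0.003 and 0.002 m and x of collector in the frame of column_place between -0.006 and 0.006 m and y of collector in the frame of column_place between -0.006 and 0.006 m and angle between the x axis of collector and the x axis of shaker, either way round below 0.07 rad and angle between collector's own z axis and vertical below 0.035 rad and linear speed of collector below 0.01 m/s); the robot touches nothing.
It fails at once if the rods were forced or the collector dropped: more than 35 N on the plate or shaker (contact force between shaker and anything else above 35 N).
It fails at once if a bystander was pushed by more than 2 cm (distance of any of amber_bottle, beaker, timer from where it was at the start of the episode above 0.02 m).
It also fails if it takes over 48 s, if anything falls off the work surface, if the arm or the gripper's body presses on something with over 40 N, if the wrist force passes 120 N, or if a joint passes its speed limit or range.

## Working session

There is one attempt and no reset: what is moved stays moved. The work goes in short steps, Python scripts to look and compute and a shell command to move; the robot and the scene stay as the last step left them, time stands still between calls to the robot, and variables do not carry over. Pictures are saved under pics/ and viewed, at most 10 in all, crops included, and the job is handed in when it is done.

```bash
mkdir -p pics; cat > h.py <<'E'
import numpy as np, cv2
from workcell import sensors, imaging, order, spotter
def ray(cam,px):
    c=imaging.calibration(cam);K=np.array(c["mtx"],float);D=np.array(c["D"],float);R=np.array(c["R"]);t=np.array(c["t"])
    p=cv2.undistortPoints(np.array([[px]],float),K,D)[0,0]
    return -R.T@t, R.T@np.array([p[0],p[1],1])
def at(cam,px,z):
    o,d=ray(cam,px);return (o+d*(z-o[2])/d[2]).round(4)
def proj(cam,X):
    c=imaging.calibration(cam);R=np.array(c["R"]);t=np.array(c["t"])
    return cv2.projectPoints(np.array(X,float).reshape(-1,1,3),cv2.Rodrigues(R)[0],t,np.array(c["mtx"],float),np.array(c["D"],float))[0][:,0].round(1)
E
python3 - <<'E'
from h import *
for c in ("scene","top"):
    cv2.imwrite(f"pics/{c}0.png",imaging.camera(c))
    print(c,"cam at",ray(c,[256,192])[0].round(3))
    for n in ("collector","stand","shaker","amber_bottle","beaker","timer"):
        print(n,[(np.round(d["pixel"]),round(d["conf"],2)) for d in spotter.look_for(n,c)][:4])
o=sensors.get_obs();print(o["clock"],o["position"],o["ee_rot"],o["ft_force"])
E
```

```text
scene cam at [-0.11  -0.864  0.62 ]
collector [(array([168., 166.]), 0.74), (array([168., 202.]), 0.71)]
stand [(array([171., 180.]), 0.59)]
shaker [(array([259., 223.]), 0.91), (array([268., 176.]), 0.3)]
amber_bottle [(array([268., 175.]), 0.69)]
beaker [(array([352., 247.]), 0.59), (array([260., 226.]), 0.49)]
timer [(array([295., 282.]), 0.65)]
top cam at [ 0.393 -0.069  1.531]
collector [(array([207., 258.]), 0.63), (array([150., 218.]), 0.58)]
stand [(array([156., 224.]), 0.58)]
shaker [(array([286., 216.]), 0.79)]
amber_bottle [(array([227., 144.]), 0.56)]
beaker [(array([375., 190.]), 0.97)]
timer [(array([363., 246.]), 0.6)]
0.7 [0.27900609 0.55928164 0.21592849] [ 2.29321562e-01  9.73350718e-01  3.80004182e-05 -1.24879779e-06] [-0.7303106  -0.62432603  0.71383089]
```

View pics/scene0.png

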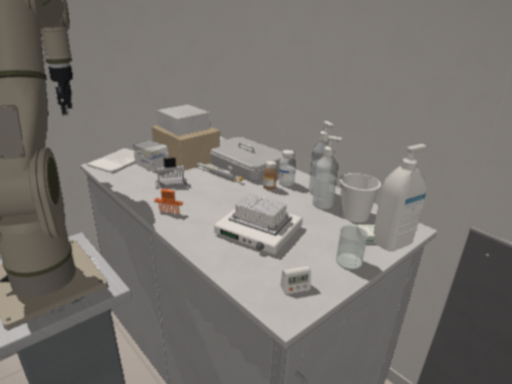

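View pics/top0.png

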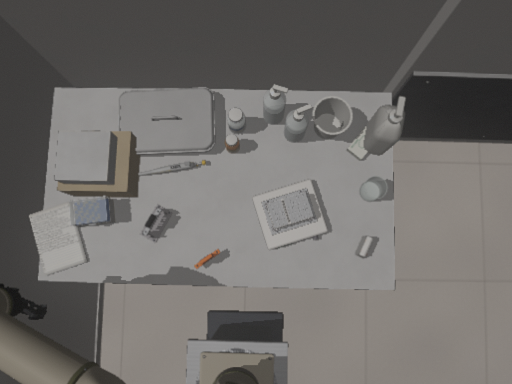

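The scene shows the shaker with its plate at (259,223). There are two collector shapes: one with a black tab in a stand at (168,166) scene / (153,222) top, and an orange one at (168,202) scene / (207,258) top. The black-tabbed aluminium one fits the description. I'll confirm it in one enlarged crop.

```bash
python3 - <<'E'
from h import *
t=cv2.imread("pics/top0.png");s=cv2.imread("pics/scene0.png")
def cr(im,x,y,w,h,k): return cv2.resize(im[y:y+h,x:x+w],None,fx=k,fy=k,interpolation=cv2.INTER_CUBIC)
a=cr(t,130,195,50,50,6);b=cr(t,245,172,90,80,5)[:, :]
c=cr(s,145,145,50,75,4);d=cr(s,205,180,110,75,4)
W=np.zeros((600,800,3),np.uint8)
W[:300,:300]=a;W[:400,330:780]=b[:400,:450];W[300:600,0:200]=c;W[400:600,330:770]=d[60:260]
cv2.imwrite("pics/crop1.png",W)
print("col tab",at("top",[153,221],.1),"shaker",at("top",[289,213],.05))
E
```

```text
col tab [0.514  0.2621 0.1   ] shaker [ 0.5532 -0.1546  0.05  ]
```

View pics/crop1.png

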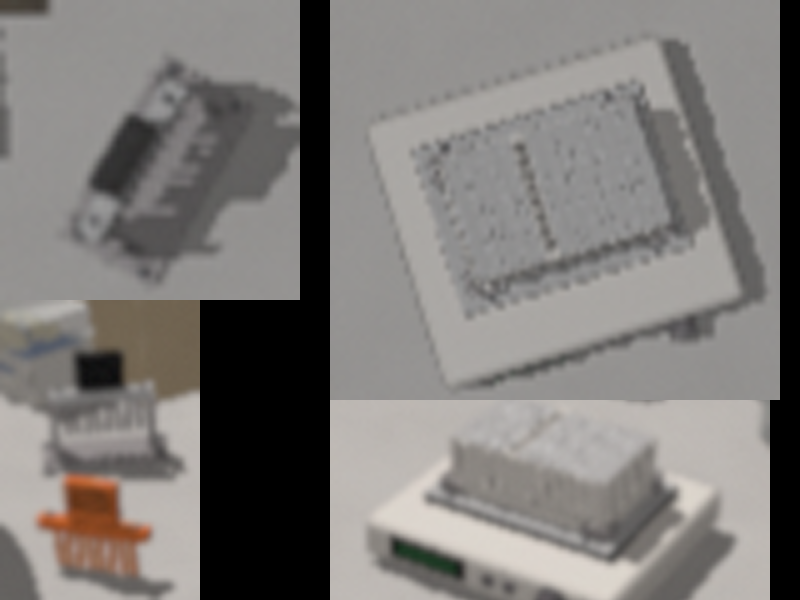

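The crop confirms it: black tab on an aluminium bar in the grey stand, with the orange one a look-alike. The plate's open column is the row of dark dots, left of centre in the top view. Now I'll compute both poses.

```bash
cat > m.py <<'E'
from h import *
P=lambda x,y,k,ox,oy:[(x+.5)/k-.5+ox,(y+.5)/k-.5+oy]
A=lambda x,y,z:at("top",P(x,y,6,130,195),z)
B=lambda x,y,z:at("top",P(x-330,y,5,245,172),z)
ang=lambda v:np.degrees(np.arctan2(v[1],v[0])).round(1)
tab=[A(125,115,.101),A(160,127,.101),A(128,197,.101),A(92,180,.101)];print("tab",np.mean(tab,0),ang(tab[0]-tab[3]),ang(tab[1]-tab[2]))
e=[A(95,220,.065),A(168,97,.065)];print("bar",np.mean(e,0),ang(e[1]-e[0]))
h=[B(372,128,.044),B(655,38,.044),B(742,298,.044),B(450,385,.044)]
print("housing",np.mean(h,0),ang(h[0]-h[3]),ang(h[1]-h[2]),ang(h[0]-h[1])-90,ang(h[3]-h[2])-90,np.linalg.norm(h[0]-h[3]),np.linalg.norm(h[0]-h[1]))
# dots: darkest-track fit
im=cv2.imread("pics/top0.png").astype(float)
g=cv2.GaussianBlur(im.mean(2),(0,0),.5)
c=np.mean(h,0);best=[]
loc=(np.arange(8)-3.5)*.009
def score(x,y,a):
    X=np.c_[x+loc*np.cos(a),y+loc*np.sin(a),np.full(8,.084)]
    p=proj("top",X).astype(np.float32)
    return cv2.remap(g.astype(np.float32),p[:,:1],p[:,1:],cv2.INTER_LINEAR).mean()
a0=np.radians(ang(h[0]-h[3])+ang(h[1]-h[2]))/2
u=np.array([np.cos(a0),np.sin(a0)]);v=np.array([-u[1],u[0]])
cp=c[:2]+.008*u+.0135*v
print("column mean",cp)
for a in np.radians(np.arange(13,23,.5)):
  for dx in np.arange(-6,6.1,.5):
    for dy in np.arange(-6,6.1,.5):
      q=cp+u*dx/1e3+v*dy/1e3
      best.append((score(*q,a),np.degrees(a),dx,dy,*q.round(4)))
best.sort();print(np.round(best[:8],4))
E
python3 m.py; python3 - <<'E'
from h import *
print(at("top",[232,144],.09),at("top",[375,190],.09),at("top",[363,246],.05))
E
```

```text
tab [0.515675 0.269275 0.101   ] -24.4 -21.9
bar [0.5169 0.2749 0.065 ] -28.2
housing [ 0.55125  -0.156825  0.044   ] 18.1 18.8 19.0 17.799999999999997 0.1695647369000996 0.18936800152084826
column mean [ 0.55456636 -0.14148708]
[0.7619 0.0286 0.09  ] [ 0.6258 -0.4167  0.09  ] [ 0.4547 -0.3869  0.05  ]Traceback (most recent call last):
  File "m.py", line 27, in <module>
    best.append((score(*q,a),np.degrees(a),dx,dy,*q.round(4)))
                 ~~~~~^^^^^^
  File "m.py", line 17, in score
    p=proj("top",X).astype(np.float32)
      ~~~~^^^^^^^^^
  File "h.py", line 10, in proj
    c=imaging.calibration(cam);R=np.array(c["R"]);t=np.array(c["t"])
ValueError: time passes only in moves, steps and waits
```

```bash
sed -i 's/imaging.calibration(cam)/cal(cam)/' h.py; cat >> h.py <<'E'
import functools
@functools.lru_cache
def cal(c): return imaging.calibration(c)
E
cat >> m.py <<'E'
r=im[195:245,130:180].mean(2);r=cv2.resize(r,None,fx=8,fy=8,interpolation=cv2.INTER_CUBIC)
m=(r<75).astype(np.uint8);n,l,s,cc=cv2.connectedComponentsWithStats(m)
for i in range(1,n):
    if s[i,4]>400:
        R=cv2.minAreaRect(np.argwhere(l==i)[:,::-1].astype(np.float32));b=cv2.boxPoints(R)
        w=np.array([at("top",[(x+.5)/8-.5+130,(y+.5)/8-.5+195],.101) for x,y in b]);print(s[i,4],w.mean(0),[ (ang(w[k]-w[k-1]),np.linalg.norm(w[k]-w[k-1]).round(4)) for k in range(4)])
E
python3 m.py
```

```text
tab [0.515675 0.269275 0.101   ] -24.4 -21.9
bar [0.5169 0.2749 0.065 ] -28.2
housing [ 0.55125  -0.156825  0.044   ] 18.1 18.8 19.0 17.799999999999997 0.1695647369000996 0.18936800152084826
column mean [ 0.55456636 -0.14148708]
[[113.7315  20.5      2.      -1.       0.5568  -0.1418]
 [113.7811  21.       2.      -1.       0.5568  -0.1418]
 [114.0897  20.       2.      -1.       0.5568  -0.1418]
 [114.2447  20.5      1.5     -1.       0.5563  -0.142 ]
 [114.3242  20.       1.5     -1.       0.5563  -0.142 ]
 [114.3275  19.5      1.5     -1.       0.5563  -0.142 ]
 [114.5099  19.       2.      -1.       0.5568  -0.1418]
 [114.6068  18.5      1.5     -1.       0.5563  -0.142 ]]
795 [0.59145 0.32745 0.101  ] [(np.float64(3.4), np.float64(0.005)), (np.float64(-88.8), np.float64(0.023)), (np.float64(-176.6), np.float64(0.005)), (np.float64(91.2), np.float64(0.023))]
5285 [0.514175 0.26865  0.101   ] [(np.float64(62.2), np.float64(0.0208)), (np.float64(-27.3), np.float64(0.0424)), (np.float64(-118.0), np.float64(0.0208)), (np.float64(152.6), np.float64(0.0424))]
548 [0.4727  0.26705 0.101  ] [(np.float64(44.3), np.float64(0.0218)), (np.float64(-46.5), np.float64(0.0079)), (np.float64(-135.7), np.float64(0.0218)), (np.float64(133.5), np.float64(0.0079))]
```

```bash
python3 -m inch '[[[-0.04,-0.018,0,0,0,0.021,-1],[-0.08,-0.036,0,0,0,0.021,-1],[-0.12,-0.053,0,0,0,0.021,-1],[-0.16,-0.07,0,0,0,0.021,-1],[-0.2,-0.088,0,0,0,0.021,-1],[-0.24,-0.106,0,0,0,0.021,-1],[-0.28,-0.124,0,0,0,0.021,-1],[-0.32,-0.141,0,0,0,0.021,-1],[-0.34,-0.15,0.0,0,0,0.021,-1],[-0.34,-0.15,0.0,0,0,0.021,-1]]]' 40
python3 - <<'E'
from h import *
o=sensors.get_obs();print(o["clock"],o["position"],o["ee_rot"],o["ft_force"])
s=imaging.camera("scene");t=imaging.camera("top");cv2.imwrite("pics/s1.png",s);cv2.imwrite("pics/t1.png",t)
W=np.zeros((600,800,3),np.uint8)
W[:600,:400]=cv2.resize(s[60:210,120:220],(400,600),interpolation=2)
W[:400,400:800]=cv2.resize(t[175:275,100:200],(400,400),interpolation=2)
p=o["position"]
for z in(.065,.101,p[2]):print(proj("scene",[.5165,.2735,z]),proj("top",[.5165,.2735,z]))
cv2.imwrite("pics/crop2.png",W)
# housing edge lines for shaker yaw
g=cv2.imread("pics/top0.png").mean(2)
import itertools
H=np.array([at("top",[(x-330+.5)/5-.5+245,(y+.5)/5-.5+172],.044) for x,y in((372,128),(655,38),(742,298),(450,385))])
for k in range(4):
    a,b=H[k],H[(k+1)%4];n=np.array([-(b-a)[1],(b-a)[0],0]);n/=np.linalg.norm(n)
    pts=[]
    for f in np.linspace(.1,.9,33):
        q=a+f*(b-a);S=np.arange(-.012,.0121,.0005)
        p=proj("top",q+S[:,None]*n).astype(np.float32)
        v=cv2.remap(g.astype(np.float32),p[:,:1],p[:,1:],1)[:,0];d=np.abs(np.gradient(v))
        pts.append((q+n*S[d.argmax()])[:2])
    l=cv2.fitLine(np.float32(pts),cv2.DIST_HUBER,0,1e-4,1e-4).ravel();print(k,np.degrees(np.arctan2(l[1],l[0])).round(2),l[2:])
E
```

```text
clock: 1.7
position: [0.5188, 0.2692, 0.216]
ee_rot: [0.243, 0.97, -0.0, 0.001]
ft_force: [-0.0, 0.6, -0.2]
grip_width: 1.002
grasp_force: 0.0
1.7 [0.5187747  0.26922541 0.21602816] [ 2.42577395e-01  9.70131721e-01 -4.52060850e-04  6.68685079e-04] [-0.04765675  0.553021   -0.16753866]
[[169.2 167.1]] [[151.9 221.1]]
[[168.6 157.7]] [[149.3 220.1]]
[[166.5 126.1]] [[139.8 216.3]]
0 -71.55 [ 0.63322544 -0.12601271]
1 18.14 [ 0.57233393 -0.25183192]
2 -71.54 [ 0.46963158 -0.18752159]
3 18.47 [ 0.5227649  -0.06309666]
```

View pics/crop2.png

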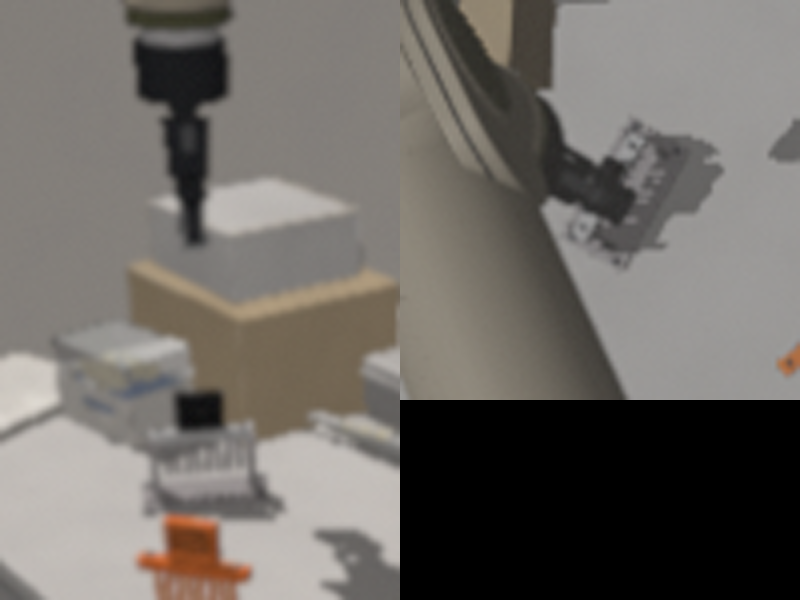

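The tab shows at (170,162) in the scene picture and the prediction was (169,162), so it agrees. The gripper is above it, and I'll descend.

```bash
python3 -m inch '[[[0,0,0.02,0,0,0,-1],[0,0,0.05,0,0,0,-1],[0,0,0.08,0,0,0,-1],[0,0,0.1,0,0,0,-1],[0,0,0.115,0,0,0,-1],[0,0,0.125,0,0,0,-1],[0,0,0.128,0,0,0,-1],[0,0,0.128,0,0,0,-1],[0,0,0.128,0,0,0,-1]]]'; python3 - <<'E'
from h import *
o=sensors.get_obs();print(o["position"],o["ee_rot"])
s=imaging.camera("scene");t=imaging.camera("top");cv2.imwrite("pics/s2.png",s);cv2.imwrite("pics/t2.png",t)
W=np.zeros((600,800,3),np.uint8)
W[:600,:400]=cv2.resize(s[120:210,140:200],(400,600),interpolation=2)
W[:400,400:800]=cv2.resize(t[185:265,110:190],(400,400),interpolation=2)
cv2.imwrite("pics/crop3.png",W)
# shaker centre from edge lines
L=[(-71.55,.63322544,-.12601271),(18.14,.57233393,-.25183192),(-71.54,.46963158,-.18752159),(18.47,.5227649,-.06309666)]
a=np.radians(18.4);u=np.array([np.cos(a),np.sin(a)]);v=np.array([-u[1],u[0]])
xs=[np.dot(L[k][1:],u) for k in(0,2)];ys=[np.dot(L[k][1:],v) for k in(1,3)]
c=np.mean(xs)*u+np.mean(ys)*v
print("housing",c,np.ptp(xs),np.ptp(ys),"colmean",c+.008*u+.0135*v)
E
```

```text
clock: 2.7
position: [0.5168, 0.2737, 0.0889]
ee_rot: [0.24, 0.971, 0.001, 0.001]
ft_force: [-0.2, -0.3, 0.1]
grip_width: 0.999
grasp_force: 0.0
[0.51680771 0.27369544 0.08890259] [2.39508618e-01 9.70893912e-01 6.12007244e-04 5.08476565e-04]
housing [ 0.55125082 -0.156233  ] 0.17464550814202312 0.19473277734738909 colmean [ 0.55458057 -0.14089798]
```

View pics/crop3.png

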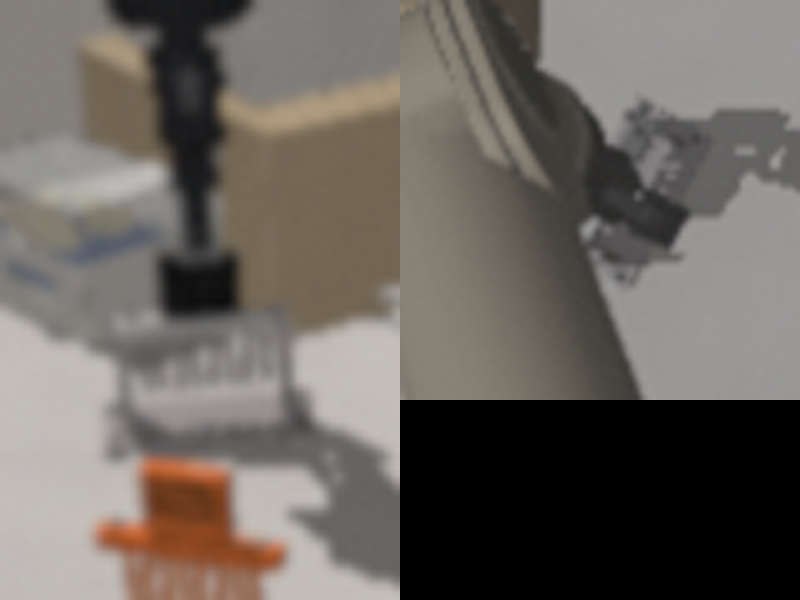

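The fingers straddle the tab: near finger at x≈197 and tab centre at ≈201 in the crop. I'll close and lift.

```bash
python3 -m inch '[[[0,0,0,0,0,0,1],[0,0,0,0,0,0,1],[0,0,0,0,0,0,1],[0,0,0,0,0,0,1],[0,0,0,0,0,0,1],[0,0,0,0,0,0,1],[0,0,0,0,0,0,1],[0,0,0,0,0,0,1]]]' 40; python3 -m inch '[[[0,0,-0.01,0,0,0,1],[0,0,-0.025,0,0,0,1],[0,0,-0.045,0,0,0,1],[0,0,-0.065,0,0,0,1],[0,0,-0.09,0,0,0,1],[0,0,-0.11,0,0,0,1],[0,0,-0.112,0,0,0,1],[0,0,-0.112,0,0,0,1]]]'
```

```text
clock: 3.6
position: [0.5163, 0.2733, 0.0879]
ee_rot: [0.24, 0.971, 0.0, -0.0]
ft_force: [-0.1, -0.6, -0.1]
grip_width: 0.002
grasp_force: 0.0
clock: 4.4
position: [0.5166, 0.2735, 0.2011]
ee_rot: [0.24, 0.971, 0.001, 0.001]
ft_force: [-0.0, -0.3, -0.9]
grip_width: -0.003
grasp_force: 0.0
```

The jaws closed on nothing, so I need a look.

```bash
python3 - <<'E'
from h import *
o=sensors.get_obs();p=o["position"];print(p,o["grip_width"])
s=imaging.camera("scene");t=imaging.camera("top");cv2.imwrite("pics/s3.png",s);cv2.imwrite("pics/t3.png",t)
W=np.zeros((600,800,3),np.uint8)
W[:600,:400]=cv2.resize(s[100:220,130:210],(400,600),interpolation=2)
W[:400,400:800]=cv2.resize(t[185:265,110:190],(400,400),interpolation=2)
cv2.imwrite("pics/crop4.png",W)
tip=p+[0,0,-.017]
print("tip proj",proj("scene",[tip,[.5165,.2735,.101],[.5165,.2735,.055],[.5165,.2735,0]]),proj("top",[tip,[.5165,.2735,.101]]))
E
```

```text
[0.51664095 0.27346854 0.20112806] -0.0029864518772388586
tip proj [[167.1 135.1]
 [168.6 157.7]
 [169.4 169.7]
 [170.4 183.6]] [[142.6 217.4]
 [149.3 220.1]]
```

View pics/crop4.png

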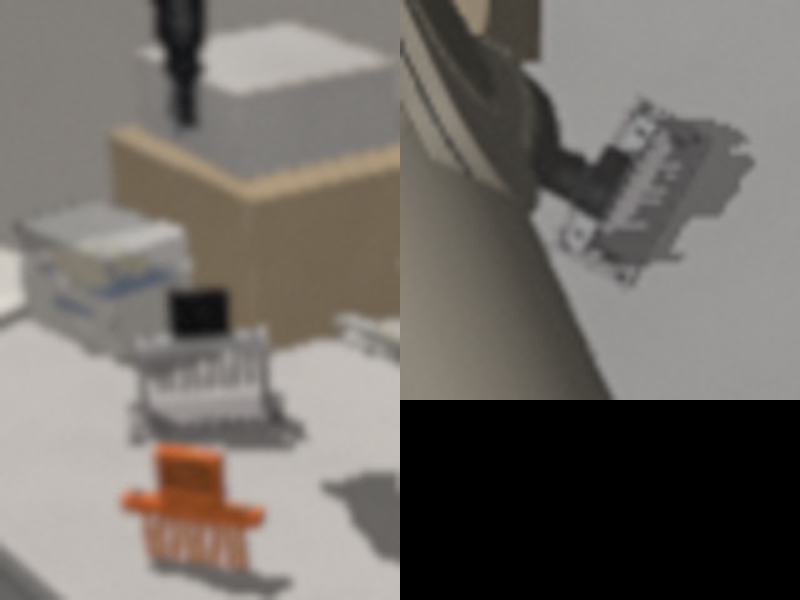

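```bash
python3 - <<'E'
from h import *
o=sensors.get_obs();p=o["position"]
for c in("scene","top"):
    a=cv2.imread(f"pics/{c}0.png").astype(int);A=cv2.imread(f"pics/{c[0]}3.png").astype(int)
    d=np.abs(a-A).max(2)
    if c=="scene":
        for r in range(108,150,2):
            k=np.where(d[r,140:200]>18)[0]+140;print(r,(k.min(),k.max(),len(k)) if len(k) else None)
    m=np.uint8(np.clip(d*3,0,255));cv2.imwrite(f"pics/d_{c}.png",m)
W=np.zeros((600,800,3),np.uint8)
f=lambda im,x,y,w,h:cv2.resize(im[y:y+h,x:x+w],(400,300),interpolation=cv2.INTER_CUBIC)
t3=cv2.imread("pics/t3.png");t2=cv2.imread("pics/t2.png");s2=cv2.imread("pics/s2.png");s3=cv2.imread("pics/s3.png")
W[:300,:400]=f(s3,140,105,60,45);W[:300,400:]=f(s2,140,130,60,45);W[300:,:400]=f(t3,120,195,60,45);W[300:,400:]=f(t2,120,195,60,45)
for z in (.017,0,-.02,-.05):print(z,proj("scene",p-[0,0,z]),proj("top",p-[0,0,z]))
cv2.imwrite("pics/crop5.png",W)
E
```

```text
108 (np.int64(161), np.int64(171), 11)
110 (np.int64(162), np.int64(170), 9)
112 (np.int64(162), np.int64(170), 9)
114 (np.int64(162), np.int64(171), 10)
116 (np.int64(164), np.int64(169), 6)
118 (np.int64(164), np.int64(169), 6)
120 (np.int64(163), np.int64(169), 7)
122 (np.int64(164), np.int64(169), 6)
124 (np.int64(165), np.int64(169), 5)
126 (np.int64(166), np.int64(166), 1)
128 None
130 None
132 None
134 None
136 None
138 None
140 None
142 None
144 None
146 None
148 None
0.017 [[167.  135.6]] [[142.8 217.7]]
0 [[166.7 130.8]] [[141.4 217.1]]
-0.02 [[166.3 125.2]] [[139.6 216.4]]
-0.05 [[165.7 116.5]] [[136.8 215.3]]
```

View pics/crop5.png

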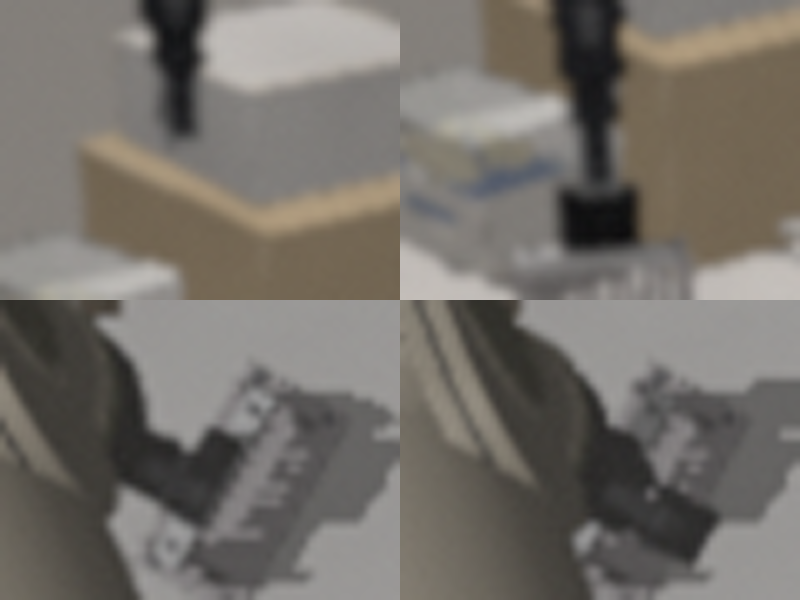

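```bash
python3 - <<'E'
from h import *
def tri(a,b):
    o1,d1=ray("scene",a);o2,d2=ray("top",b);A=np.c_[d1,-d2];k=np.linalg.lstsq(A,o2-o1,rcond=None)[0]
    return (o1+k[0]*d1).round(4),(o2+k[1]*d2).round(4)
C=np.array([.5168,.2737]);n=np.array([.465,.885])
for w in(.0425,.05,.057):
  for z in(.085,.11,.125):print(w,z,proj("scene",[*(C-w*n),z])[0],proj("top",[*(C-w*n),z])[0])
print(tri([169.5,157.7],[164.5,230]))
print(tri([169.5,157.7],[163,229]))
E
```

```text
0.0425 0.085 [169.5 166.5] [162.2 227.1]
0.0425 0.11 [169.  159.8] [160.5 226.5]
0.0425 0.125 [168.8 155.7] [159.4 226.1]
0.05 0.085 [169.6 167.4] [164.3 228.3]
0.05 0.11 [169.1 160.6] [162.6 227.7]
0.05 0.125 [168.9 156.5] [161.6 227.3]
0.057 0.085 [169.7 168.2] [166.2 229.4]
0.057 0.11 [169.2 161.4] [164.6 228.8]
0.057 0.125 [169.  157.3] [163.6 228.5]
(array([0.4894, 0.218 , 0.1253]), array([0.4857, 0.2201, 0.1255]))
(array([0.4923, 0.2233, 0.1229]), array([0.4888, 0.2253, 0.1231]))
```

Both views agree that the real fingertips sit about 37 mm higher than reported: the closed tip is ≈20 mm behind the TCP. That explains the empty closure above the tab. I'll open and go about 37 mm lower.

```bash
python3 -m inch '[[[0,0,0,0,0,0,-1],[0,0,0,0,0,0,-1],[0,0,0,0,0,0,-1],[0,0,0,0,0,0,-1],[0,0,0.01,0,0,0,-1],[0,0,0.035,0,0,0,-1],[0,0,0.065,0,0,0,-1],[0,0,0.09,0,0,0,-1],[0,0,0.105,0,0,0,-1],[0,0,0.112,0,0,0,-1]]]'
python3 -m inch '[[[0,0,0.008,0,0,0,-1],[0,0,0.016,0,0,0,-1],[0,0,0.024,0,0,0,-1],[0,0,0.032,0,0,0,-1],[0,0,0.036,0,0,0,-1],[0,0,0.036,0,0,0,-1]]]'; python3 - <<'E'
from h import *
s=imaging.camera("scene");cv2.imwrite("pics/s4.png",s)
W=cv2.resize(s[120:195,140:200],(480,600),interpolation=2)
cv2.imwrite("pics/crop6.png",W)
E
```

```text
clock: 5.5
position: [0.5155, 0.2728, 0.0861]
ee_rot: [0.24, 0.971, -0.001, -0.001]
ft_force: [0.5, 0.1, 0.5]
grip_width: 0.997
grasp_force: 0.0
clock: 6.1
position: [0.516, 0.2731, 0.0514]
ee_rot: [0.24, 0.971, -0.0, -0.0]
ft_force: [-0.1, 0.0, 0.1]
grip_width: 0.999
grasp_force: 0.0
```

View pics/crop6.png

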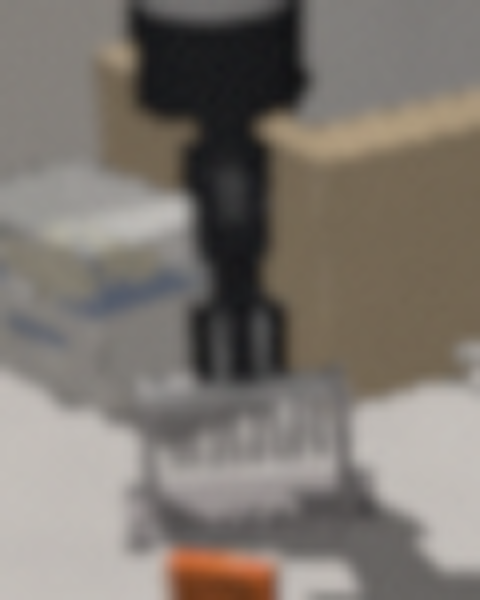

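The near finger now covers the tab (crop column 240, centred on it) down to its base, with no contact force. Closing.

```bash
python3 -m inch '[[[0,0,0,0,0,0,1],[0,0,0,0,0,0,1],[0,0,0,0,0,0,1],[0,0,0,0,0,0,1],[0,0,0,0,0,0,1],[0,0,0,0,0,0,1],[0,0,0,0,0,0,1]]]' 50; python3 -m inch '[[[0,0,-0.005,0,0,0,1],[0,0,-0.01,0,0,0,1],[0,0,-0.025,0,0,0,1],[0,0,-0.045,0,0,0,1],[0,0,-0.065,0,0,0,1],[0,0,-0.09,0,0,0,1],[0,0,-0.11,0,0,0,1],[0,0,-0.12,0,0,0,1],[0,0,-0.12,0,0,0,1],[0,0,-0.12,0,0,0,1]]]'
```

```text
clock: 6.85
position: [0.5164, 0.2734, 0.052]
ee_rot: [0.24, 0.971, 0.0, 0.0]
ft_force: [0.7, -0.2, 0.8]
grip_width: 0.132
grasp_force: 50.7
clock: 7.85
position: [0.516, 0.2731, 0.1713]
ee_rot: [0.24, 0.971, -0.0, -0.0]
ft_force: [0.2, 0.1, -2.1]
grip_width: 0.135
grasp_force: 50.2
```

Held, with a weight of about 2 N. Next I carry it over the column while turning to the shaker's axis.

```bash
python3 -m inch '[[[-0.015,-0.023,0,0,0,-0.06,1],[-0.04,-0.061,0,0,0,-0.15,1],[-0.067,-0.102,0,0,0,-0.25,1],[-0.094,-0.143,0,0,0,-0.35,1],[-0.121,-0.184,0,0,0,-0.45,1],[-0.148,-0.225,0,0,0,-0.55,1],[-0.175,-0.266,0,0,0,-0.65,1],[-0.2,-0.304,0,0,0,-0.73,1],[-0.22,-0.335,0,0,0,-0.79,1],[-0.229,-0.3485,0,0,0,-0.806,1]]]'; python3 -m inch '[[[0,0,0.03,0,0,0,1],[0,0,0.03,0,0,0,1],[0,0,0.03,0,0,0,1]]]'
python3 - <<'E'
from h import *
o=sensors.get_obs();p=o["position"];q=o["ee_rot"];print(p,q,2*np.degrees(np.arctan2(q[1],q[0])),o["ft_force"],o["torque"])
for i in range(2):
    s=imaging.camera("scene");cv2.imwrite(f"pics/s5.png",s)
t=imaging.camera("top");cv2.imwrite("pics/t5.png",t)
W=np.zeros((600,800,3),np.uint8)
W[:600,:]=cv2.resize(s[160:250,205:325],(800,600),interpolation=2)
cv2.imwrite("pics/crop7.png",W)
a=np.radians(18.4);u=np.array([np.cos(a),np.sin(a),0]);O=p+[0,0,.0033]
print("bar ends under",proj("scene",[O-.046*u,O+.046*u]),"rod tips",proj("scene",[O-.0315*u-[0,0,.032],O+.0315*u-[0,0,.032]]))
E
```

```text
clock: 8.85
position: [0.5555, -0.1465, 0.1706]
ee_rot: [-0.159, 0.987, -0.001, -0.001]
ft_force: [0.2, 1.2, -2.8]
grip_width: 0.135
grasp_force: 50.3
clock: 9.15
position: [0.5561, -0.1411, 0.141]
ee_rot: [-0.161, 0.987, 0.0, -0.001]
ft_force: [-0.2, 0.1, -2.8]
grip_width: 0.13
grasp_force: 50.1
[ 0.55606231 -0.14110736  0.14101214] [-1.60637056e-01  9.87012468e-01  4.78105508e-04 -1.37706249e-03] 198.48777007608712 [-0.2383224   0.1386035  -2.81314153] [-0.00117711  0.00112123  0.01553906]
bar ends under [[247.7 190.4]
 [264.1 178.4]] rod tips [[250.1 198.8]
 [261.2 190.2]]
```

View pics/crop7.png

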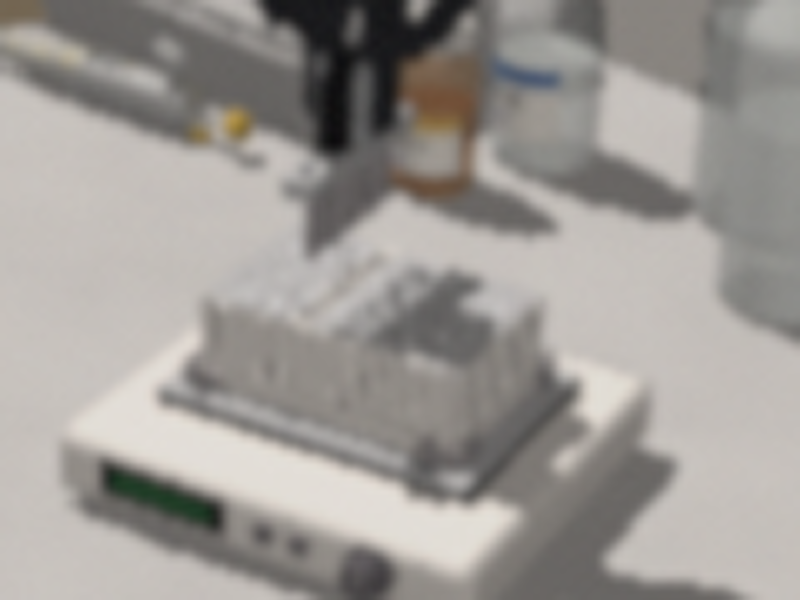

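The collector hangs over the plate: bar near end at about (248,188) and rod tips at about (251,197), close to the predicted pixels. Now I feel downward in small steps.

```bash
python3 -m inch '[[[0,0,0.006,0,0,0,1],[0,0,0.012,0,0,0,1],[0,0,0.017,0,0,0,1],[0,0,0.02,0,0,0,1],[0,0,0.022,0,0,0,1],[0,0,0.0225,0,0,0,1],[0,0,0.0225,0,0,0,1]]]'; python3 -m inch '[[[0,0,0.0005,0,0,0,1],[0,0,0.001,0,0,0,1],[0,0,0.0015,0,0,0,1],[0,0,0.0015,0,0,0,1]]]';python3 -m inch '[[[0,0,0.0005,0,0,0,1],[0,0,0.001,0,0,0,1],[0,0,0.0015,0,0,0,1],[0,0,0.0015,0,0,0,1]]]'
```

```text
clock: 10.0
position: [0.557, -0.1418, 0.1194]
ee_rot: [-0.16, 0.987, 0.0, 0.0]
ft_force: [0.6, 0.8, -2.7]
grip_width: 0.132
grasp_force: 50.3
clock: 10.4
position: [0.5569, -0.1418, 0.1179]
ee_rot: [-0.16, 0.987, 0.0, 0.0]
ft_force: [0.3, 0.5, -2.8]
grip_width: 0.127
grasp_force: 50.3
clock: 10.8
position: [0.5569, -0.1417, 0.1163]
ee_rot: [-0.16, 0.987, 0.0, -0.0]
ft_force: [-0.2, 1.4, -2.1]
grip_width: 0.135
grasp_force: 50.3
```

```bash
python3 -m inch '[[[0,0,0.0005,0,0,0,1],[0,0,0.001,0,0,0,1],[0,0,0.001,0,0,0,1]]]'; python3 -m inch '[[[0,0,0.0005,0,0,0,1],[0,0,0.001,0,0,0,1],[0,0,0.001,0,0,0,1]]]'
```

```text
clock: 11.1
position: [0.5569, -0.1417, 0.1153]
ee_rot: [-0.16, 0.987, 0.0, -0.0]
ft_force: [0.4, 0.1, -2.6]
grip_width: 0.131
grasp_force: 50.3
clock: 11.4
position: [0.5569, -0.1417, 0.1143]
ee_rot: [-0.16, 0.987, 0.0, -0.0]
ft_force: [-0.4, -1.2, -2.4]
grip_width: 0.135
grasp_force: 50.3
```

```bash
python3 -m inch '[[[0,0,0.0005,0,0,0,1],[0,0,0.001,0,0,0,1],[0,0,0.001,0,0,0,1]]]'; python3 -m inch '[[[0,0,0.0005,0,0,0,1],[0,0,0.001,0,0,0,1],[0,0,0.001,0,0,0,1]]]'
```

```text
clock: 11.7
position: [0.5569, -0.1417, 0.1133]
ee_rot: [-0.16, 0.987, 0.0, -0.0]
ft_force: [-0.3, 0.2, -2.5]
grip_width: 0.131
grasp_force: 50.3
clock: 12.0
position: [0.5569, -0.1417, 0.1123]
ee_rot: [-0.16, 0.987, 0.0, -0.0]
ft_force: [1.0, 0.1, -2.5]
grip_width: 0.133
grasp_force: 50.3
```

```bash
python3 -m inch '[[[0,0,0.0005,0,0,0,1],[0,0,0.001,0,0,0,1],[0,0,0.001,0,0,0,1]]]'; python3 -m inch '[[[0,0,0.0005,0,0,0,1],[0,0,0.001,0,0,0,1],[0,0,0.001,0,0,0,1]]]';  python3 -m inch '[[[0,0,0.0005,0,0,0,1],[0,0,0.001,0,0,0,1],[0,0,0.001,0,0,0,1]]]'
```

```text
clock: 12.3
position: [0.5569, -0.1417, 0.1113]
ee_rot: [-0.16, 0.987, 0.0, -0.0]
ft_force: [0.8, -0.3, -2.4]
grip_width: 0.134
grasp_force: 50.3
clock: 12.6
position: [0.5569, -0.1417, 0.1103]
ee_rot: [-0.16, 0.987, 0.0, -0.0]
ft_force: [0.3, 0.5, -2.2]
grip_width: 0.134
grasp_force: 50.3
clock: 12.9
position: [0.5569, -0.1417, 0.1093]
ee_rot: [-0.16, 0.987, 0.0, -0.0]
ft_force: [-0.2, 0.4, -3.2]
grip_width: 0.133
grasp_force: 50.3
```

No contact 6 mm below the expected touch height, so the rods appear to have entered the wells directly. I'll continue gently.

```bash
python3 -m inch '[[[0,0,0.0005,0,0,0,1],[0,0,0.001,0,0,0,1],[0,0,0.0015,0,0,0,1],[0,0,0.002,0,0,0,1],[0,0,0.002,0,0,0,1]]]'; python3 -m inch '[[[0,0,0.0005,0,0,0,1],[0,0,0.001,0,0,0,1],[0,0,0.0015,0,0,0,1],[0,0,0.002,0,0,0,1],[0,0,0.002,0,0,0,1]]]'
```

```text
clock: 13.4
position: [0.5568, -0.1417, 0.1073]
ee_rot: [-0.16, 0.987, 0.0, -0.0]
ft_force: [0.2, 0.6, -2.0]
grip_width: 0.133
grasp_force: 50.3
clock: 13.9
position: [0.5569, -0.1417, 0.1053]
ee_rot: [-0.16, 0.987, 0.0, -0.0]
ft_force: [0.4, -0.6, -1.7]
grip_width: 0.131
grasp_force: 50.3
```

```bash
python3 - <<'E'
from h import *
o=sensors.get_obs();p=o["position"]
t=cv2.imread("pics/scene0.png").astype(int);s=imaging.camera("scene");cv2.imwrite("pics/s6.png",s)
a=np.radians(18.4);u=np.array([np.cos(a),np.sin(a),0]);O=p+[0,0,.0033]
print("pred near bar end underside/top",proj("scene",[O-.046*u,O-.046*u+[0,0,.01]]), "plate col near edge",proj("scene",[[*(np.array([.5565,-.1418])-.041*u[:2]),.086]]))
print(o["torque"],o["ft_force"])
E
```

```text
pred near bar end underside/top [[247.8 202. ]
 [247.9 198.8]] plate col near edge [[248.4 208.5]]
[-0.00194485 -0.01122159 -0.00077545] [ 0.40294525 -0.55356997 -1.69808177]
```

```bash
for i in 1; do python3 -m inch '[[[0,0,0.0005,0,0,0,1],[0,0,0.001,0,0,0,1],[0,0,0.0015,0,0,0,1],[0,0,0.002,0,0,0,1],[0,0,0.0025,0,0,0,1],[0,0,0.003,0,0,0,1],[0,0,0.003,0,0,0,1]]]'; done; python3 -m inch '[[[0,0,0.0005,0,0,0,1],[0,0,0.001,0,0,0,1],[0,0,0.0015,0,0,0,1],[0,0,0.002,0,0,0,1],[0,0,0.0025,0,0,0,1],[0,0,0.003,0,0,0,1],[0,0,0.003,0,0,0,1]]]'
```

```text
clock: 14.65
position: [0.5569, -0.1417, 0.1023]
ee_rot: [-0.16, 0.987, 0.0, -0.0]
ft_force: [0.5, 0.4, -2.8]
grip_width: 0.132
grasp_force: 50.3
clock: 15.35
position: [0.5568, -0.1417, 0.0993]
ee_rot: [-0.16, 0.987, 0.0, -0.0]
ft_force: [-0.4, 0.4, -2.5]
grip_width: 0.133
grasp_force: 50.3
```

```bash
python3 -m inch '[[[0,0,0.0005,0,0,0,1],[0,0,0.001,0,0,0,1],[0,0,0.0015,0,0,0,1],[0,0,0.002,0,0,0,1],[0,0,0.0025,0,0,0,1],[0,0,0.003,0,0,0,1],[0,0,0.0035,0,0,0,1],[0,0,0.004,0,0,0,1],[0,0,0.004,0,0,0,1]]]';  python3 -m inch '[[[0,0,0.0005,0,0,0,1],[0,0,0.001,0,0,0,1],[0,0,0.0015,0,0,0,1],[0,0,0.002,0,0,0,1],[0,0,0.0025,0,0,0,1],[0,0,0.003,0,0,0,1],[0,0,0.0035,0,0,0,1],[0,0,0.004,0,0,0,1],[0,0,0.004,0,0,0,1]]]'
```

```text
clock: 16.25
position: [0.5569, -0.1417, 0.0953]
ee_rot: [-0.16, 0.987, 0.0, -0.0]
ft_force: [-0.1, -0.1, -2.4]
grip_width: 0.13
grasp_force: 50.3
clock: 17.15
position: [0.5569, -0.1417, 0.0913]
ee_rot: [-0.16, 0.987, 0.0, -0.0]
ft_force: [0.3, 0.3, -2.4]
grip_width: 0.132
grasp_force: 50.3
```

```bash
python3 -m inch '[[[0,0,0.0005,0,0,0,1],[0,0,0.001,0,0,0,1],[0,0,0.0015,0,0,0,1],[0,0,0.002,0,0,0,1],[0,0,0.0025,0,0,0,1],[0,0,0.003,0,0,0,1],[0,0,0.0035,0,0,0,1],[0,0,0.004,0,0,0,1],[0,0,0.0045,0,0,0,1],[0,0,0.005,0,0,0,1]]]';  python3 -m inch '[[[0,0,0.0005,0,0,0,1],[0,0,0.001,0,0,0,1],[0,0,0.001,0,0,0,1]]]'; python3 -m inch '[[[0,0,0.0005,0,0,0,1],[0,0,0.001,0,0,0,1],[0,0,0.001,0,0,0,1]]]'
```

```text
clock: 18.15
position: [0.5569, -0.1418, 0.0863]
ee_rot: [-0.16, 0.987, 0.0, 0.0]
ft_force: [-0.3, 0.2, -3.1]
grip_width: 0.139
grasp_force: 50.3
clock: 18.45
position: [0.5569, -0.1417, 0.0853]
ee_rot: [-0.16, 0.987, 0.0, -0.0]
ft_force: [0.5, -0.2, -1.3]
grip_width: 0.129
grasp_force: 50.3
clock: 18.75
position: [0.5569, -0.1417, 0.0843]
ee_rot: [-0.16, 0.987, 0.0, -0.0]
ft_force: [-0.1, 0.3, -3.4]
grip_width: 0.129
grasp_force: 50.3
```

```bash
python3 -m inch '[[[0,0,0.0005,0,0,0,1],[0,0,0.0005,0,0,0,1]]]'; python3 -m inch '[[[0,0,0.0005,0,0,0,1],[0,0,0.0005,0,0,0,1]]]'; python3 -m inch '[[[0,0,0.0005,0,0,0,1],[0,0,0.0005,0,0,0,1]]]'
```

```text
clock: 18.95
position: [0.5569, -0.1417, 0.0838]
ee_rot: [-0.16, 0.987, 0.0, -0.0]
ft_force: [0.0, -0.1, -1.8]
grip_width: 0.137
grasp_force: 50.3
clock: 19.15
position: [0.5569, -0.1417, 0.0833]
ee_rot: [-0.16, 0.987, 0.0, 0.0]
ft_force: [-0.9, 0.5, -2.7]
grip_width: 0.133
grasp_force: 50.3
clock: 19.35
position: [0.557, -0.1418, 0.0831]
ee_rot: [-0.16, 0.987, 0.0, 0.0]
ft_force: [-0.3, 0.7, -1.1]
grip_width: 0.134
grasp_force: 50.6
```

```bash
python3 -m inch '[[[0,0,0.0004,0,0,0,1],[0,0,0.0004,0,0,0,1]]]'; python3 -m inch '[[[0,0,0.0004,0,0,0,1],[0,0,0.0004,0,0,0,1]]]'
```

```text
clock: 19.55
position: [0.5571, -0.1417, 0.083]
ee_rot: [-0.16, 0.987, 0.0, 0.0]
ft_force: [-1.8, 0.8, 4.8]
grip_width: 0.133
grasp_force: 51.3
clock: 19.75
position: [0.5571, -0.1418, 0.0829]
ee_rot: [-0.16, 0.987, 0.0, 0.0]
ft_force: [-4.9, 0.3, 8.9]
grip_width: 0.132
grasp_force: 52.1
```

It is home: contact at TCP 0.083, as predicted, with about 11 N of load. I'll ease off, open, and back away.

```bash
python3 -m inch '[[[0,0,-0.0005,0,0,0,1],[0,0,-0.0005,0,0,0,-1],[0,0,-0.0005,0,0,0,-1],[0,0,-0.0005,0,0,0,-1],[0,0,-0.0005,0,0,0,-1],[0,0,-0.0005,0,0,0,-1],[0,0,-0.0005,0,0,0,-1],[0,0,-0.0005,0,0,0,-1]]]' 20; python3 -m inch '[[[0,0,-0.005,0,0,0,-1],[0,0,-0.02,0,0,0,-1],[0,0,-0.04,0,0,0,-1],[0,0,-0.065,0,0,0,-1],[0,0,-0.09,0,0,0,-1],[0,0,-0.115,0,0,0,-1],[0,0,-0.14,0,0,0,-1],[0,0,-0.15,0,0,0,-1],[0,0,-0.15,0,0,0,-1]]]'
python3 - <<'E'
from h import *
s=imaging.camera("scene");t=imaging.camera("top");cv2.imwrite("pics/t7.png",t)
W=np.zeros((600,800,3),np.uint8)
W[:600,:500]=cv2.resize(s[155:245,215:290],(500,600),interpolation=2)
W[:300,500:]=cv2.resize(t[175:250,250:325],(300,300),interpolation=2)
cv2.imwrite("pics/crop8.png",W);print(sensors.get_obs()["clock"])
E
```

```text
clock: 20.55
position: [0.5569, -0.1418, 0.0826]
ee_rot: [-0.16, 0.987, 0.0, 0.0]
ft_force: [0.8, -0.8, 0.6]
grip_width: 1.004
grasp_force: 0.0
clock: 21.45
position: [0.5576, -0.142, 0.2345]
ee_rot: [-0.16, 0.987, -0.0, 0.002]
ft_force: [0.7, -0.1, -0.5]
grip_width: 1.003
grasp_force: 0.0
21.55
```

View pics/crop8.png

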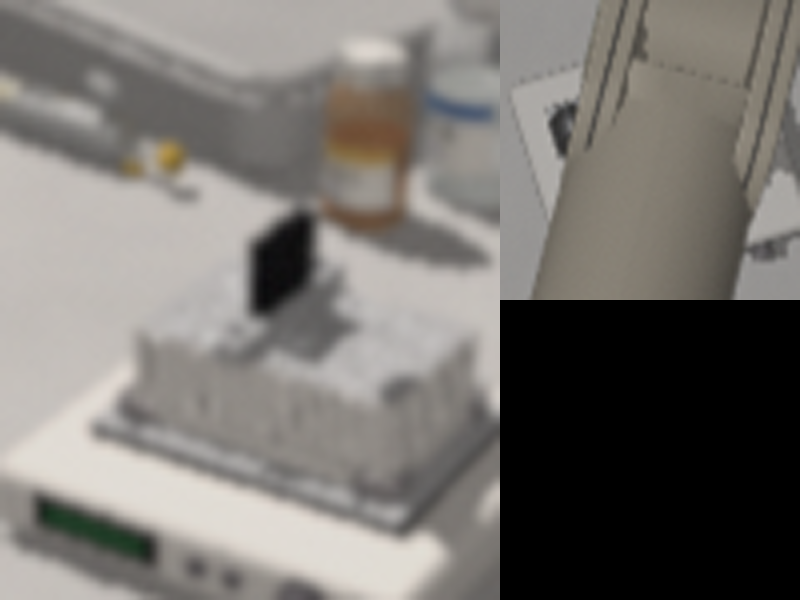

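The picture shows the collector upright on the plate, bar flush with the top and black tab at crop (280,262). The gripper is clear and the amber bottle is undisturbed. Handing in.

```bash
python3 -c "
from workcell import order
print(order.hand_in())"
```

```text
the job is handed in; nothing more can be done
None
```

The collector is standing released in the open column with its bar down on the plate; I handed the job in at about 21.6 s, and no verdict came back.

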